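# Set the pressure of a mending press with its coaxial coarse and fine knobs

## Task

The mended ornament stands glued under the little press. Turn the wide outer ring clockwise until the pad bears lightly on it and the gauge needle comes up beside the single short mark, then turn the ring no further and use the slim inner knob, clockwise, until the needle stands between the two long marks. Never let the needle reach the steel end post, which would crack the ornament; let go with the needle still between the long marks, and leave the other things on the stand where they are.

Things in the scene. Friction and masses are not known exactly. Their poses are not given: they have to be found in the camera images.
- press: Grey mending press, fixed, 170 mm along its y, 130 along x: two steel columns, crosshead with a flat top 150 mm above the stand. Origin at stand height on the vertical axis of both knobs; z up. The pad hangs under the crosshead over the silver ceramic ornament (55 mm tall, on a sprung table that works the gauge). The ornament's height differs by some mm each time: contact is known only from the gauge.
- ring_grip (a point): On the knob axis at mid-height of the outer coarse ring: black, ribbed, 54 mm diameter, 16 mm high, its middle 23 mm above the crosshead's flat top (below it only a 32 mm wide collar). The inner knob rises out of it, its top 43 mm above this point at the start. May be gripped across any diameter.
- knob_grip (a point): On the knob axis at mid-height of the inner fine knob's round grip: aluminium, 22 mm diameter, 22 mm high, on a thin neck. At the start it is 24 mm above the ring's top; it sinks 3.4 mm per rad as the ring is turned (to no less than 15 mm), so read it again after the ring. May be gripped across any diameter.
- coarse (a joint): Angle of the outer ring in rad, 0 at the start, grows when turned clockwise seen from above, limit 3.4. Lowers the pad 3.4 mm per rad. The pad meets the ornament after about 0.7 to 2.5 rad. Turning takes about 0.2 N m; it stays where it is left.
- fine (a joint): Angle of the inner knob in rad, 0 at the start, grows clockwise from above, limit 3.2. Lowers the pad a further 1.2 mm per rad, independent of the ring. Turning takes about 0.1 N m; it stays where it is left.
- needle (a joint): Gauge needle angle in rad: 0 at no pressure, grows clockwise from above with the pad's force on the ornament, about 1 rad per 13 N. Single short mark at 0.375; two long marks at 1.10 and 1.50; steel end post at 2.0 (about 27 N). Once the pad bears, up to 2.0 rad of needle per rad of ring and 0.7 per rad of inner knob.
- gauge (a point): Centre of the round gauge face (112 mm diameter, lying flat, face at about crosshead height), 134 mm from the knob axis along the press's +y. The needle is 41 mm long; at 0 it points along the press's -x, at 1.57 along its +y.
- tin: Lidded steel tin, 104 x 144 x 63 mm, bystander; origin under its centre.
- remote: Blue plastic remote, 160 x 45 x 18 mm, bystander; origin under its centre.
- dish: Green glass marble dish, 110 mm across, 28 mm high, bystander; origin under its centre.
- coaster: Round bamboo coaster, 94 mm across, 8 mm high, bystander; origin under its centre.

How it is judged:
By the outcome, as a careful person would: the job done as asked, in the order asked, and still so for the second after the job is handed in, with the robot touching nothing.
It also fails if it takes over 61 s, if anything falls off the work surface, if the arm or the gripper's body presses on something with over 40 N, if the wrist force passes 120 N, or if a joint passes its speed limit or range.

## Robot

A 7-joint arm with a two-finger parallel gripper is mounted at the origin on the work surface. World frame = base frame: x ahead of the robot, y to its left, z up, the work surface at z = 0. Lengths are in mm, angles in rad, forces in N, time in s.
With the tool pointing down it reaches from about 400 to 875 mm from the base axis. Payload 4.4 kg.
Tool frame: the origin (TCP) lies at the centre of the arm's flange, where the gripper is bolted on; the fingertips stand 173 mm ahead of it and the grasp point (between the pads) lies 155 mm ahead of it; z points along the fingers, y is the direction in which the jaws open and shut (so a half turn about z gives the same grasp; the last joint's range is limited). The gripper opens to 85 mm and grips with 20 to 120 N. Pads are 22 mm wide; open, the fingers measure 114 mm over their backs; the gripper's body (76 mm by 85 mm) begins 54 mm behind the grasp point. The pads swing forward as they close: fully open they stand 13 mm farther back than shut.
Start: joints at [-1.379, 0.628, 0.038, 1.517, -0.027, 0.996, -0.02], TCP at [165.701, 628.537, 404.713] pointing down, gripper open.
Joint ranges: [-3.06, 3.06], [-0.37, 2.12], [-1.25, 1.32], [0.18, 2.47], [-1.1, 4.24], [0.23, 1.98], [-2.94, 2.94]. Speed limits (rad/s): [2.57, 2.57, 3.14, 3.14, 3.14, 3.14, 3.14].

## Interface

Orientations are given as [roll, pitch, yaw] about the fixed x, y, z axes, in that order (R = Rz(yaw) Ry(pitch) Rx(roll)).
In Python, from cell import * gives the robot as it stands. The module is installed in compiled form; this text tells all that it offers.
- The arm moves only by the shell command python3 -m jog 'ROWS'. ROWS is JSON, one flat list of numbers, 5 for each row, row after row: the shift along the tool's x, y, z in mm, then the turn about the tool's z in degrees, then the finger opening in mm, from 0 to 85.4. A call has 1 to 20 rows; each row is the pose to reach, as a shift and turn from the pose commanded when the call began, along the tool's axes at that moment; what a row does not reach only later rows make up. A row lasts 1/12 s, in which the tool goes at most 41.7 mm and 7.16 degrees, less where a joint would pass 70% of its speed; a pose out of reach is approached as far as the arm can. A call with a gripper value outside its range is refused whole. The fingers move at their own pace and stop on an object; the grip force is fixed at half the most. Time passes only in rows, so rows that repeat a pose let the fingers close. It gives the time, the measured TCP pose, the force and the opening at its end, in the units of the state.
- read_state(): the state, without advancing time (a new reading comes with each control period).
- get_image(name): name is "scene" or "top" or "wrist"; returns (picture, depth): 400x640x3 uint8, blue, green, red; 400x640 float32, mm along the optical axis (not along the pixel's ray), 0 where there is no reading.
- camera_params(name): a dict with "K" (3x3 intrinsics, pixels), "dist_coeffs" ([k1, k2, p1, p2, k3] as OpenCV has them; the pictures are not rectified), "T" (4x4, takes a point from camera to world coordinates). Camera axes: x right, y up, looking along -z (the intrinsics and any distortion apply to the point x, -y, -z); pixel columns grow to the right and rows downward; lengths in mm; the calibration is good to about 2 mm. A picture is of the moment at which its call begins: read the wrist's pose just before it. camera_params takes no time and is no camera call; for the wrist camera it gives the pose at the moment of the call.
- finish_job(): hands the job in, once; it reports no verdict.
The state is a dict: "clock": time; "qpos": joint angles; "qd": joint speeds; "tau": joint torques, N m; "eef_pos": TCP position; "tool_rot": TCP orientation; "force": force on the tool from outside, world axes, zero at the start; "torque": the same for the moment, N m; "width": finger opening in mm.
Only numpy, scipy, OpenCV 4.12 (cv2) and the standard library are available. Lean on these libraries where they do the work, as an engineer would, in place of code of your own. Each camera call takes 0.05 s, during which the arm holds its last target.

## Working session

There is one attempt and no reset: what is moved stays moved. The work goes in short steps, Python scripts to look and compute and a shell command to move; the robot and the scene stay as the last step left them, time stands still between calls to the robot, and variables do not carry over. Pictures are saved under pics/ and viewed, and the job is handed in when it is done.

```bash
mkdir -p pics; cat > h.py <<'E'
from cell import *
import numpy as np, cv2
def snap(n,f):
    im,d=get_image(n); P=camera_params(n); cv2.imwrite('pics/%s.png'%f,im); np.savez('pics/%s.npz'%f,im=im,d=d,K=P['K'],dc=P['dist_coeffs'],T=P['T']); return im,d
def load(f): return np.load('pics/%s.npz'%f)
def pw(z,u,v,dep=None):
    p=cv2.undistortPoints(np.array([[[u,v]]],float),z['K'],np.array(z['dc'],float))[0,0]
    d=z['d'][int(round(v)),int(round(u))] if dep is None else dep
    return (z['T']@np.array([p[0]*d,-p[1]*d,-d,1]))[:3]
def pz(z,u,v,h):
    a=pw(z,u,v,100.);b=pw(z,u,v,200.);return a+(b-a)*(h-a[2])/(b[2]-a[2])
def proj(z,X):
    c=np.linalg.inv(z['T'])@np.append(X,1); 
    return cv2.projectPoints(np.array([[c[0],-c[1],-c[2]]]),np.zeros(3),np.zeros(3),z['K'],np.array(z['dc'],float))[0].ravel()
E
python3 - <<'E'
from h import *
for n in ['scene','top','wrist']: snap(n,n+'0')
s=read_state(); print(s)
for n in ['scene','top','wrist']: print(n,np.round(camera_params(n)['T'],2).tolist())
E
```

```text
{'clock': 0.15, 'qpos': array([-1.37882212,  0.629142  ,  0.03844505,  1.51814185, -0.02699646,
        0.99629384, -0.02002126]), 'qd': array([-1.62253642e-03, -3.72001197e-03,  6.45851171e-05, -2.61285032e-03,
       -9.30517270e-04,  2.35151188e-04,  5.87833103e-04]), 'tau': array([ 1.91869403e-03, -5.63803303e+01,  1.22801576e+00, -1.93652719e+01,
        1.11784291e-02,  7.34878471e-03, -5.29057246e-06]), 'eef_pos': array([165.61342976, 628.31840992, 403.99355392]), 'tool_rot': array([-3.14012533e+00,  8.60753486e-06,  2.88380174e+00]), 'force': array([-0.87665142, -0.76588717,  0.25880312]), 'torque': array([ 0.01319718, -0.02082378, -0.04315542]), 'width': 85.40984280705068}
scene [[0.38, -0.63, 0.68, 1507.3], [0.93, 0.27, -0.26, -332.3], [-0.02, 0.73, 0.69, 1106.13], [0.0, 0.0, 0.0, 1.0]]
top [[0.02, 0.99, -0.13, 440.29], [-1.0, 0.02, 0.02, 33.68], [0.03, 0.13, 0.99, 1273.01], [0.0, 0.0, 0.0, 1.0]]
wrist [[0.26, -0.92, -0.29, 92.2], [0.97, 0.24, 0.08, 646.48], [-0.0, -0.3, 0.95, 372.81], [0.0, 0.0, 0.0, 1.0]]
```

View pics/scene0.png

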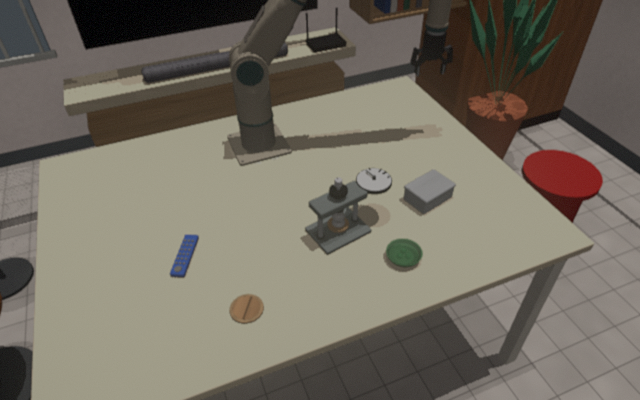

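View pics/top0.png

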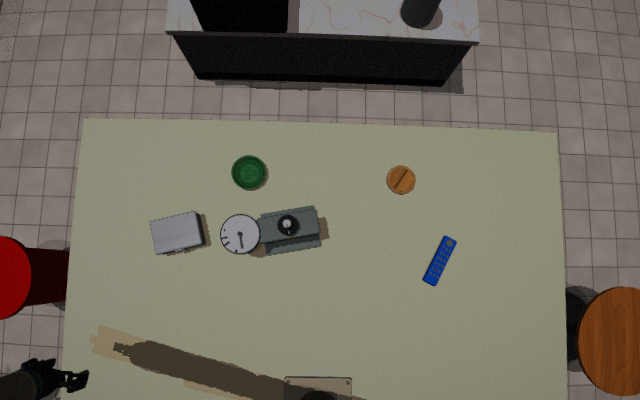

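View pics/wrist0.png

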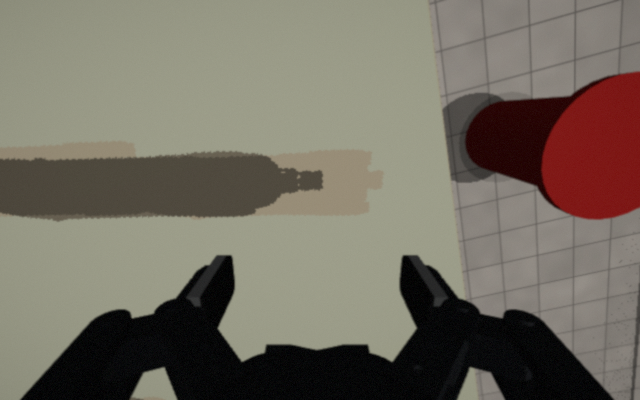

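```bash
python3 - <<'E'
from h import *
z=load('top0'); im=z['im']
cv2.imwrite('pics/top0z.png',cv2.resize(im[190:270,200:340],None,fx=5.5,fy=5.5,interpolation=cv2.INTER_CUBIC))
for (u,v) in [(287,224),(280,226),(240,235),(240,246),(225,235),(308,224),(270,222)]: print(u,v,np.round(pw(z,u,v),1))
s=load('scene0'); im=s['im']
cv2.imwrite('pics/scene0z.png',cv2.resize(im[150:260,290:410],None,fx=5,fy=5,interpolation=cv2.INTER_CUBIC))
for (u,v) in [(338,182),(338,190),(374,180)]: print(u,v,np.round(pw(s,u,v),1))
E
```

```text
287 224 [545.5  95.3 216.5]
280 226 [543.1 116.  181.4]
240 235 [517.2 225.  167. ]
240 246 [487.9 225.7 155.3]
225 235 [516.9 268.1 156.5]
308 224 [553.5  41.  150.5]
270 222 [556.4 146.4 151. ]
338 182 [558.5  92.5 214. ]
338 190 [555.9  93.9 180.8]
374 180 [526.  228.  150.1]
```

View pics/top0z.png

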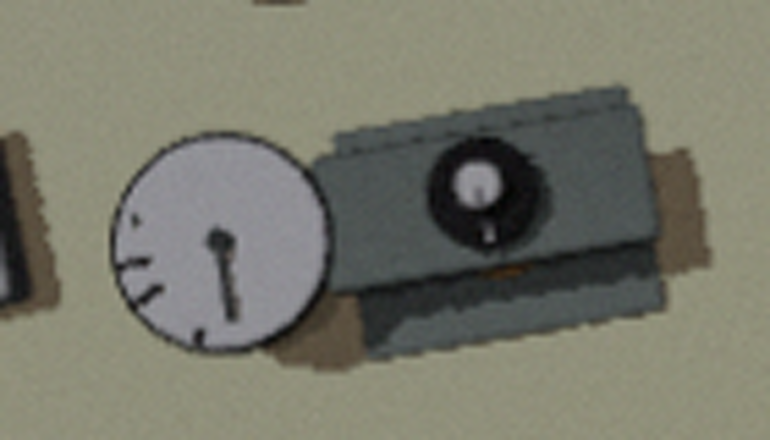

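View pics/scene0z.png

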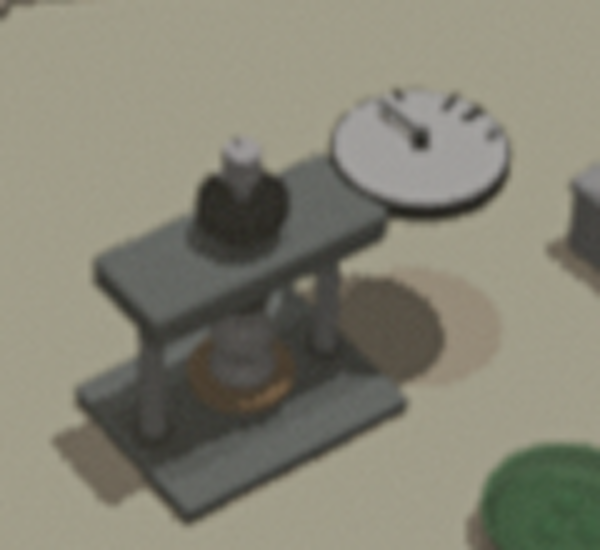

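```bash
python3 - <<'E'
from h import *
def cloud(z,u0,u1,v0,v1):
    return np.array([np.append(pw(z,u,v),[u,v]) for v in range(v0,v1) for u in range(u0,u1) if z['d'][v,u]>0])
for n,b in [('top0',(200,340,190,270)),('scene0',(290,410,150,260))]:
    z=load(n); c=cloud(z,*b)
    near=np.hypot(c[:,0]-550,c[:,1]-94)<45
    k=c[near&(c[:,2]>205)]; r=c[near&(c[:,2]>174)&(c[:,2]<188)]
    print(n,'knob',len(k),k[:,:3].mean(0).round(1),k[:,2].max(),'ring',len(r),r[:,:3].mean(0).round(1),(r[:,:2].max(0)+r[:,:2].min(0))/2)
    g=c[(abs(c[:,2]-154)<9)&(c[:,1]>172)]
    (cc,rr)=cv2.minEnclosingCircle(g[:,:2].astype(np.float32)); print('gauge',cc,rr,np.median(g[:,2]))
    h=c[(abs(c[:,2]-150)<3)&(c[:,1]<160)&(c[:,1]>0)]
    print('head',cv2.minAreaRect(h[:,:2].astype(np.float32)))
E
```

```text
top0 knob 57 [547.1  95.5 216. ] 220.6350313721166 ring 251 [546.6  95.5 181.1] [547.89769857  95.90672728]
gauge (526.513916015625, 221.91885375976562) 64.39723205566406 153.38723902944946
head ((548.6423950195312, 89.89373016357422), (69.8410415649414, 152.48329162597656), 11.464755058288574)
scene0 knob 56 [550.9  95.  212.8] 219.03488050310398 ring 173 [553.8  94.3 180.2] [549.38377156  96.25775482]
gauge (525.6905517578125, 222.86190795898438) 63.29365539550781 152.71884087342914
head ((551.61767578125, 88.5788345336914), (71.64059448242188, 152.6108856201172), 10.29216480255127)
```

```bash
python3 -m jog '[-250,-209,-60,0,80, -506,-418,-60,0,80, -506,-418,-60,0,80, -506,-418,-60,0,80, -506,-418,-60,0,80, -506,-418,-60,0,80, -506,-418,-60,0,80, -506,-418,-60,0,80, -506,-418,-60,0,80, -506,-418,-60,0,80, -506,-418,-60,0,80, -506,-418,-60,0,80, -506,-418,-60,0,80, -506,-418,-60,0,80, -506,-418,-60,0,80, -506,-418,-60,0,80, -506,-418,-60,0,80, -506,-418,-60,0,80, -506,-418,-60,0,80, -506,-418,-60,0,80]'
python3 - <<'E'
from h import *
s=read_state(); print(s['qpos'].round(3),s['eef_pos'].round(1),s['tool_rot'].round(4))
snap('wrist','w1')
E
```

```text
clock: 1.82
eef_pos: [547.6, 97.0, 464.4]
tool_rot: [3.141, -0.002, 2.886]
force: [0.3, 0.1, 0.1]
width: 79.9
[-0.316  0.431  0.133  1.707 -0.067  1.008  1.157] [547.6  97.  464.4] [ 3.1411e+00 -1.6000e-03  2.8864e+00]
```

View pics/w1.png

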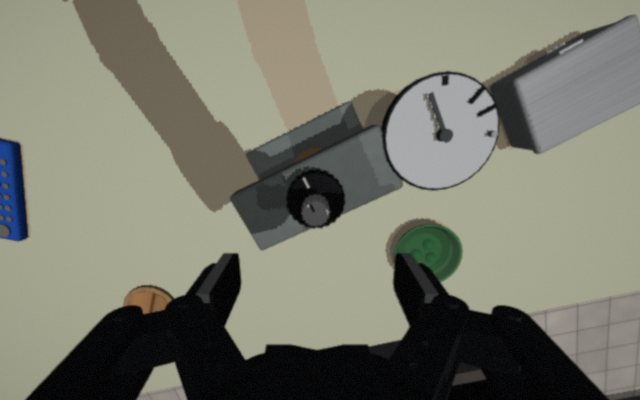

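```bash
python3 - <<'E'
from h import *
z=load('w1'); im=z['im']
c=np.array([pw(z,u,v) for v in range(150,240) for u in range(270,360) if z['d'][v,u]>0])
near=np.hypot(c[:,0]-548,c[:,1]-96)<40
k=c[near&(c[:,2]>212)]; r=c[near&(abs(c[:,2]-181)<3)]
for q in (k,r): print(len(q),q.mean(0).round(1),cv2.minEnclosingCircle(q[:,:2].astype(np.float32)))
print(pz(z,316,210,216))
cv2.imwrite('pics/w1z.png',cv2.resize(im[60:240,250:520],None,fx=2.9,fy=2.9,interpolation=cv2.INTER_CUBIC))
E
```

```text
569 [547.6  94.1 215.4] ((548.4066162109375, 93.9453353881836), 11.64216136932373)
1862 [543.7  95.1 180.6] ((548.5276489257812, 93.71456909179688), 27.896106719970703)
[545.36354317  95.56955606 216.        ]
```

View pics/w1z.png

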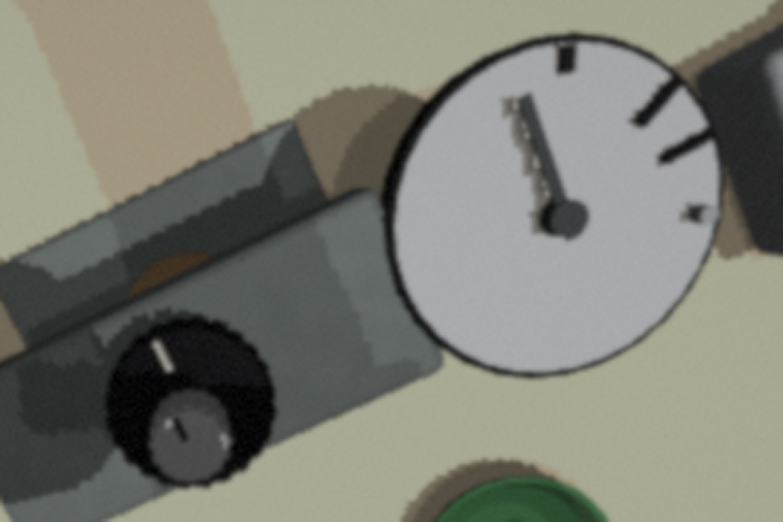

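```bash
python3 -m jog '[-1.5,-2.5,30,0,80, -1.5,-2.5,60,0,80, -1.5,-2.5,85,0,80, -1.5,-2.5,105,0,80, -1.5,-2.5,120,0,80, -1.5,-2.5,130,0,80, -1.5,-2.5,135,0,80, -1.5,-2.5,136,0,80, -1.5,-2.5,136,0,80, -1.5,-2.5,136,0,80]'
python3 - <<'E'
from h import *
s=read_state(); print(s['qpos'].round(3),s['eef_pos'].round(1),s['force'].round(1))
snap('wrist','w2');snap('scene','s2')
z=load('s2')['im'];cv2.imwrite('pics/s2z.png',cv2.resize(z[100:230,280:420],None,fx=5,fy=4.5,interpolation=cv2.INTER_CUBIC))
E
```

```text
clock: 2.7
eef_pos: [549.6, 92.8, 329.6]
tool_rot: [3.141, 0.002, 2.884]
force: [-0.6, 0.1, 0.1]
width: 80.3
[-0.289  0.595  0.108  1.858 -0.095  0.691  1.188] [549.6  92.8 329.6] [-0.6  0.1  0.1]
```

View pics/w2.png

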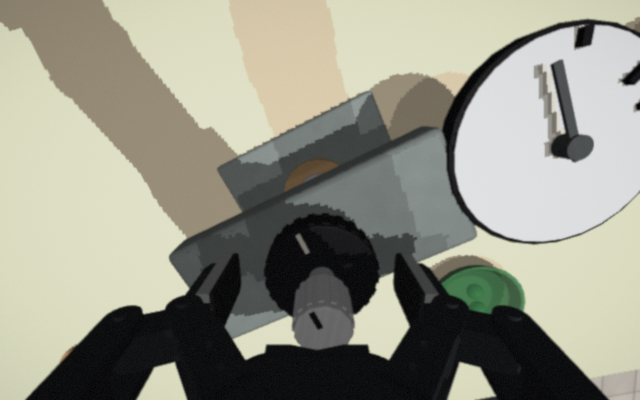

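View pics/s2z.png

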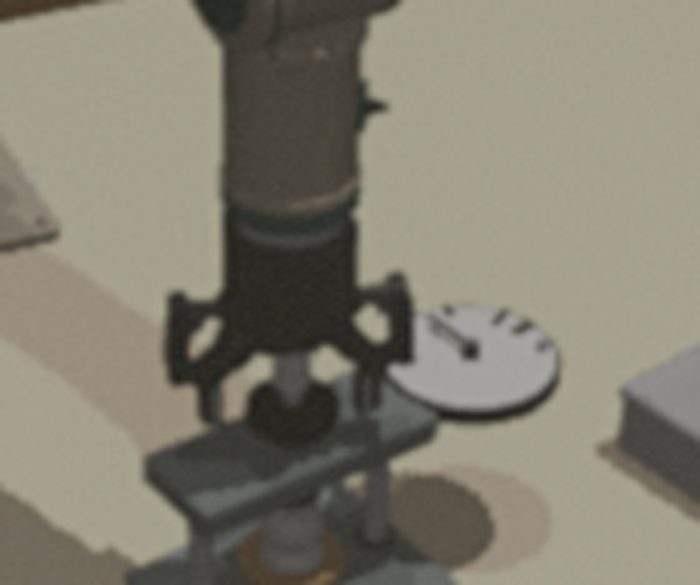

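```bash
python3 -m jog '[-1,-1,1,0,60, -0.5,1,1,0,56, -0.5,1,1,0,50, -0.5,1,1,0,45, -0.5,1,1,0,40, -0.5,1,1,0,40, -0.5,1,1,0,40]'
python3 - <<'E'
from h import *
s=read_state(); print(s['qpos'].round(3),s['eef_pos'].round(1),s['force'].round(1),s['torque'].round(2))
snap('wrist','w3')
E
```

```text
clock: 3.38
eef_pos: [550.6, 94.5, 328.9]
tool_rot: [3.139, 0.002, 2.884]
force: [-0.5, 1.6, 6.0]
width: 52.2
[-0.29   0.598  0.107  1.856 -0.097  0.69   1.187] [550.6  94.5 328.9] [-0.5  1.6  6. ] [ 0.55  0.04 -0.11]
```

View pics/w3.png

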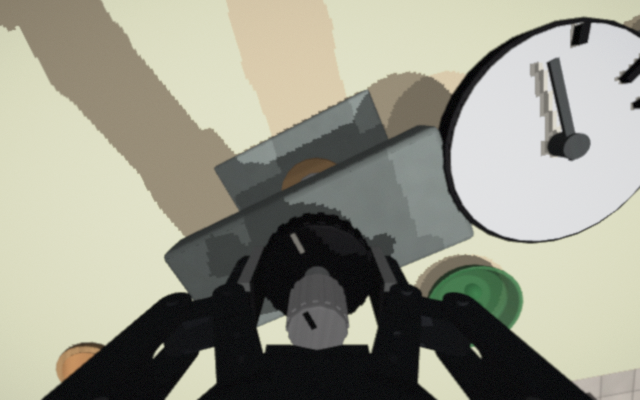

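```bash
python3 -m jog '[1,0,0,0,40, 2,0,0,4,40, 2,0,0,9,40, 2,0,0,14,40, 2,0,0,19,40, 2,0,0,24,40, 2,0,0,25,40, 2,0,0,25,40]'
python3 - <<'E'
from h import *
s=read_state(); print(s['qpos'].round(3),s['eef_pos'].round(1),s['force'].round(1),s['torque'].round(2))
snap('wrist','w4')
E
```

```text
clock: 4.1
eef_pos: [549.5, 93.6, 328.9]
tool_rot: [3.138, 0.004, 2.446]
force: [2.0, -0.8, 4.7]
width: 52.1
[-0.374  0.605  0.237  1.863 -0.209  0.693  0.858] [549.5  93.6 328.9] [ 2.  -0.8  4.7] [-0.1  -0.57 -0.18]
```

View pics/w4.png

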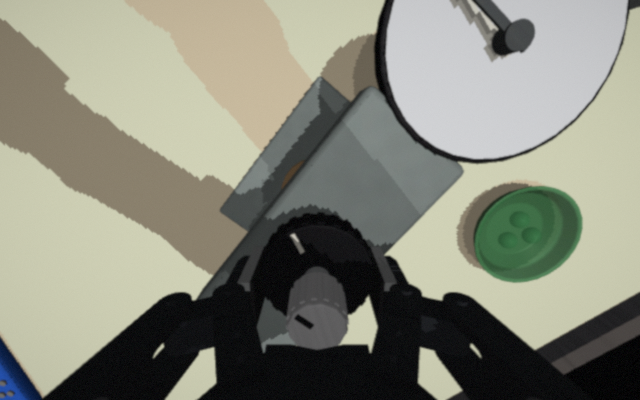

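```bash
cat >> h.py <<'E'
A=np.array([548.4,94.2]); YAW=0.167
G=A+134*np.array([-np.sin(YAW),np.cos(YAW)])
def rect(f,h,S=5,R=62):
    z=load(f); n=2*R*S; 
    a=np.linspace(-R,R,n)
    # image right = press +y , up = press... draw seen from above: up=+x? use right=-y, up=+x
    PX=-a[:,None]+0*a[None]; PY=-a[None]+0*a[:,None]
    X=G[0]+np.cos(YAW)*PX-np.sin(YAW)*PY; Y=G[1]+np.sin(YAW)*PX+np.cos(YAW)*PY
    W=np.stack([X.ravel(),Y.ravel(),np.full(X.size,h),np.ones(X.size)])
    c=(np.linalg.inv(z['T'])@W)[:3]; c[1]*=-1;c[2]*=-1
    p=cv2.projectPoints(np.ascontiguousarray(c.T),np.zeros(3),np.zeros(3),z['K'],np.array(z['dc'],float))[0].reshape(n,n,2).astype(np.float32)
    return cv2.remap(z['im'],p[...,0],p[...,1],cv2.INTER_CUBIC)
def show(fs,out,h=155):
    ims=[]
    for f in fs:
        r=rect(f,h,S=3.1 if False else 3); n=r.shape[0]; cv2.drawMarker(r,(n//2,n//2),(0,0,255),0,6,1)
        for t,col in ((0,(0,200,0)),(.375,(255,0,0)),(1.1,(255,0,0)),(1.5,(255,0,0)),(2.0,(0,0,255))):
            # needle angle t: clockwise from above from -x (image down) -> towards +y (image left)
            d=np.array([-np.sin(t),np.cos(t)]); c=np.array([n/2,n/2])
            cv2.line(r,tuple((c+d*57*3).astype(int)),tuple((c+d*61*3).astype(int)),col,1)
        ims.append(r)
    cv2.imwrite('pics/%s.png'%out,np.hstack(ims))
E
python3 - <<'E'
from h import *
snap('top','t4');snap('scene','s4')
show(['t4','s4'],'n4')
show(['w1'],'n1')
E
```

```text
(no output)
```

View pics/n4.png

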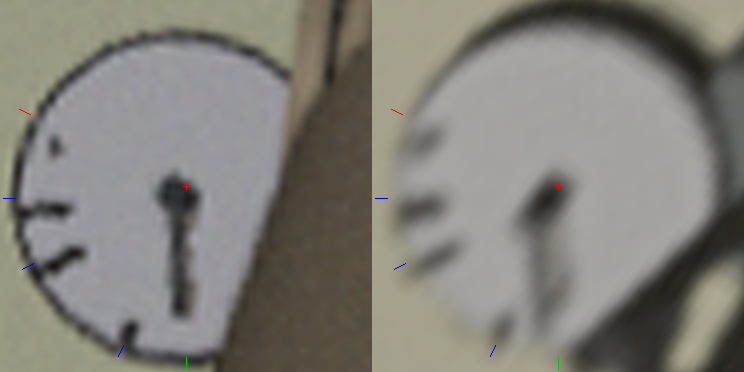

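View pics/n1.png

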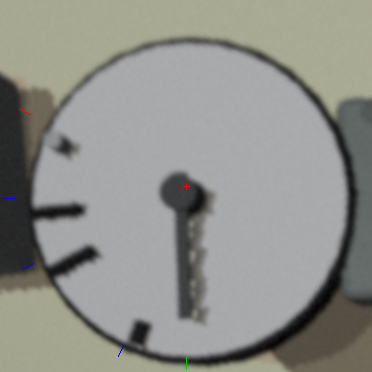

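```bash
cat >> h.py <<'E'
def needle(f,hub=(178,191)):
    r=rect(f,155,S=3); r=cv2.cvtColor(r,cv2.COLOR_BGR2GRAY).astype(np.float32)
    th=np.linspace(-0.2,2.3,501); rr=np.arange(16,37,0.5)*3
    x=hub[0]-np.sin(th)[:,None]*rr; y=hub[1]+np.cos(th)[:,None]*rr
    p=cv2.remap(r,x.astype(np.float32),y.astype(np.float32),cv2.INTER_LINEAR).mean(1)
    i=p.argmin(); w=np.clip(p[i]+0.5*(np.median(p)-p[i])-p,0,None); w[np.abs(th-th[i])>0.25]=0
    return round(float((w*th).sum()/w.sum()),3), round(float(p[i]),0), round(float(np.median(p)),0)
E
python3 - <<'E'
from h import *
print(needle('t4'),needle('top0'))
E
python3 -m jog '[0,0,0,5,40, 0,0,0,10,40, 0,0,0,14,40, 0,0,0,14,40]'
python3 - <<'E'
from h import *
snap('top','t5');s=read_state(); print(needle('t5'),s['force'].round(1),s['tool_rot'].round(3))
E
python3 -m jog '[0,0,0,4,40, 0,0,0,8,40, 0,0,0,8,40]'
python3 - <<'E'
from h import *
snap('top','t6');s=read_state(); print(needle('t6'),s['force'].round(1),s['tool_rot'].round(3))
show(['t5','t6'],'n6')
E
```

```text
(-0.016, 55.0, 153.0) (-0.017, 49.0, 144.0)
clock: 4.58
eef_pos: [549.1, 93.0, 328.9]
tool_rot: [3.139, 0.003, 2.199]
force: [1.1, -2.3, 7.1]
width: 52.0
(-0.016, 55.0, 153.0) [ 1.7 -1.9  6.9] [3.139e+00 3.000e-03 2.201e+00]
clock: 4.88
eef_pos: [548.8, 92.8, 328.9]
tool_rot: [3.139, 0.002, 2.06]
force: [1.2, -2.3, 7.3]
width: 52.1
(-0.018, 54.0, 153.0) [ 0.9 -1.5  7.8] [3.139e+00 2.000e-03 2.062e+00]
```

View pics/n6.png

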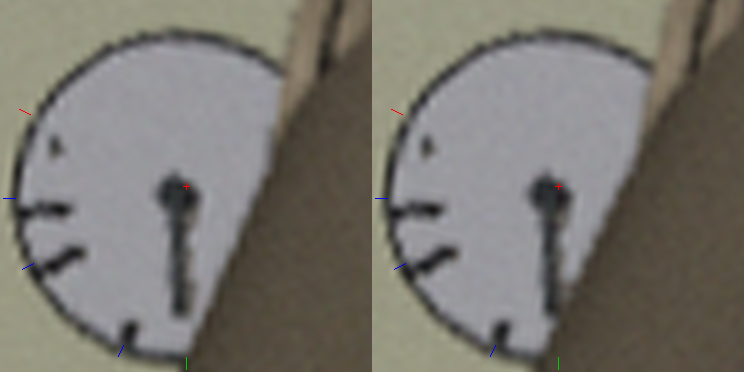

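```bash
cat > c.py <<'E'
from h import *
import sys
t=sys.argv[1]
snap('top','t'+t);snap('scene','s'+t);s=read_state(); print(needle('t'+t),s['force'].round(1),s['tool_rot'][2].round(3),'coarse',round(2.884-s['tool_rot'][2],3),s['qpos'].round(2),s['clock'])
show(['t'+t,'s'+t],'n'+t)
E
python3 -m jog '[0,0,0,4,40, 0,0,0,8,40, 0,0,0,8,40]' |tail -2; python3 c.py 7
python3 -m jog '[0,0,0,4,40, 0,0,0,8,40, 0,0,0,8,40]'|tail -2; python3 c.py 8
```

```text
force: [-0.7, -3.1, 9.2]
width: 52.1
(-0.043, 55.0, 153.0) [-1.3 -2.8  8.6] 1.922 coarse 0.962 [-0.47  0.62  0.39  1.87 -0.34  0.71  0.47] 5.2833
force: [-2.5, -3.7, 9.4]
width: 52.3
(-0.049, 60.0, 153.0) [-1.9 -4.   9.9] 1.783 coarse 1.101 [-0.5   0.63  0.43  1.87 -0.38  0.72  0.36] 5.6333
```

View pics/n8.png

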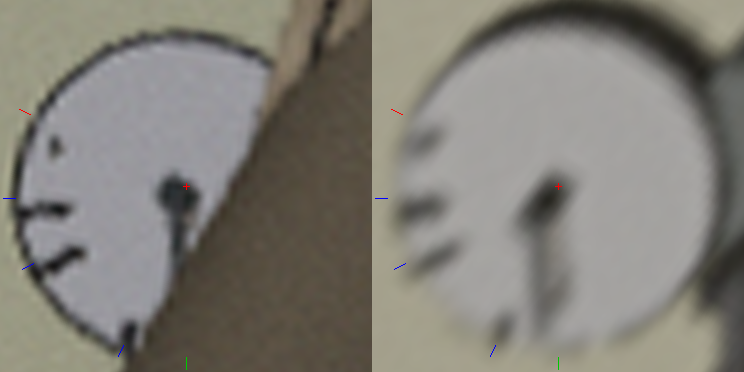

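```bash
python3 - <<'E'
from h import *
ims=[]
for h in (155,160,165):
    r=rect('s8',h,S=2); n=r.shape[0]; cv2.drawMarker(r,(n//2,n//2),(0,0,255),0,6,1); ims.append(r)
cv2.imwrite('pics/h8.png',np.hstack(ims))
E
```

```text
(no output)
```

View pics/h8.png

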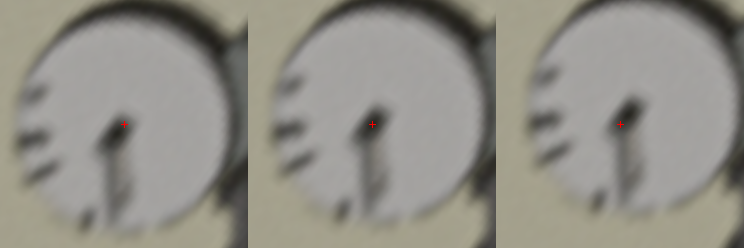

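```bash
cat >> h.py <<'E'
def needle_s(f,hub=(176,197),h=160):
    r=rect(f,h,S=3); r=cv2.cvtColor(r,cv2.COLOR_BGR2GRAY).astype(np.float32)
    th=np.linspace(-0.4,2.3,541); rr=np.arange(16,37,0.5)*3
    x=hub[0]-np.sin(th)[:,None]*rr; y=hub[1]+np.cos(th)[:,None]*rr
    p=cv2.remap(r,x.astype(np.float32),y.astype(np.float32),cv2.INTER_LINEAR).mean(1)
    i=p.argmin(); w=np.clip(p[i]+0.5*(np.median(p)-p[i])-p,0,None); w[np.abs(th-th[i])>0.15]=0
    return round(float((w*th).sum()/w.sum()),3), round(float(p[i]),0), round(float(np.median(p)),0)
E
sed -i "s/print(needle('t'+t)/print(needle('t'+t),needle_s('s'+t)/" c.py
python3 - <<'E'
from h import *
for f in ('scene0','s2','s4','s7','s8'): print(needle_s(f))
E
python3 -m jog '[0,0,0,4,40, 0,0,0,8,40, 0,0,0,8,40]' |tail -2; python3 c.py 9
```

```text
(-0.083, 104.0, 153.0)
(-0.085, 106.0, 158.0)
(-0.084, 106.0, 157.0)
(-0.082, 106.0, 157.0)
(-0.083, 106.0, 157.0)
force: [-2.9, -3.7, 11.1]
width: 52.1
(-0.027, 58.0, 153.0) (-0.083, 106.0, 157.0) [-2.2 -2.5 12. ] 1.643 coarse 1.241 [-0.52  0.64  0.47  1.87 -0.41  0.73  0.26] 5.9833
```

View pics/n9.png

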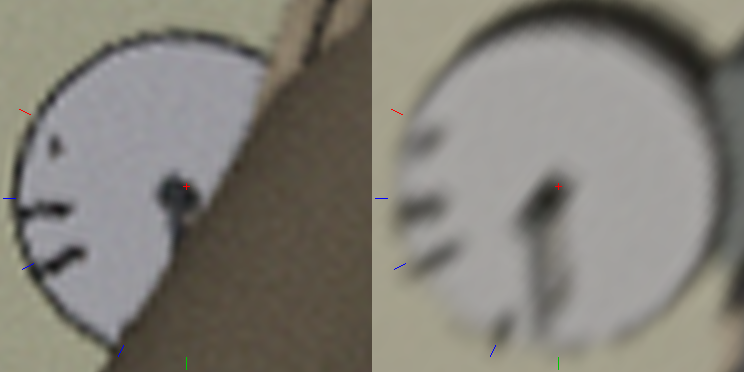

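```bash
python3 -m jog '[0,0,-0.5,4,40, 0,0,-0.5,8,40, 0,0,-0.5,8,40]' |tail -2; python3 c.py 10
python3 -m jog '[0,0,0,4,40, 0,0,0,8,40, 0,0,0,8,40]' |tail -2; python3 c.py 11
```

```text
force: [-2.9, -3.6, 8.8]
width: 51.9
(0.102, 67.0, 153.0) (-0.085, 106.0, 157.0) [-2.4 -2.4  8.9] 1.503 coarse 1.381 [-0.54  0.65  0.51  1.87 -0.45  0.74  0.15] 6.3333
force: [-5.6, -3.1, 10.1]
width: 52.0
(0.34, 63.0, 153.0) (0.153, 100.0, 156.0) [-4.7 -2.5  9.5] 1.364 coarse 1.52 [-0.57  0.66  0.55  1.87 -0.48  0.75  0.04] 6.6833
```

View pics/n11.png

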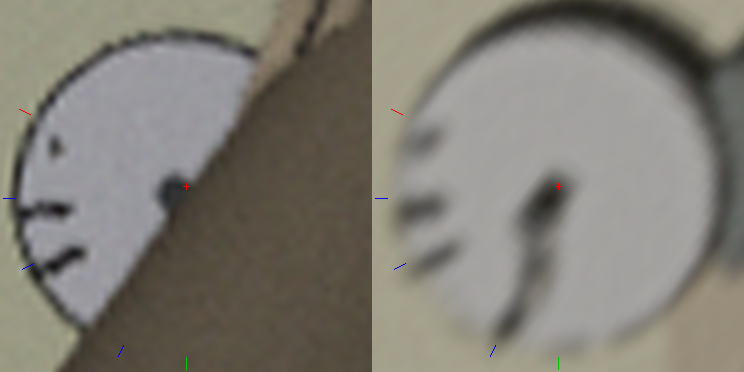

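```bash
python3 -m jog '[0,0,0,1,40, 0,0,0,2,40, 0,0,0,2,40]' |tail -2; python3 c.py 12
python3 -m jog '[0,0,0,2,50, 0,0,0,2,60, 0,0,0,2,70, 0,0,0,2,80, 0,0,0,2,80, 0,0,0,2,80, 0,0,-20,2,80, 0,0,-45,2,80, 0,0,-80,2,80, 0,0,-120,2,80, 0,0,-150,2,80, 0,0,-150,2,80]' ; python3 c.py 13; python3 -c "
from h import *
snap('wrist','w13')"
```

```text
force: [-4.4, -3.5, 10.4]
width: 52.2
(0.385, 62.0, 153.0) (0.18, 95.0, 156.0) [-4.7 -3.3  8.7] 1.329 coarse 1.555 [-0.57  0.66  0.56  1.87 -0.49  0.76  0.02] 7.0333
clock: 8.03
eef_pos: [549.7, 93.1, 484.3]
tool_rot: [3.131, -0.005, 1.296]
force: [1.8, 0.0, 0.6]
width: 80.0
(0.971, 75.0, 98.0) (0.257, 102.0, 158.0) [ 0.5 -0.1 -0.7] 1.296 coarse 1.588 [-0.67  0.49  0.7   1.7  -0.35  1.08 -0.14] 8.1333
```

View pics/n13.png

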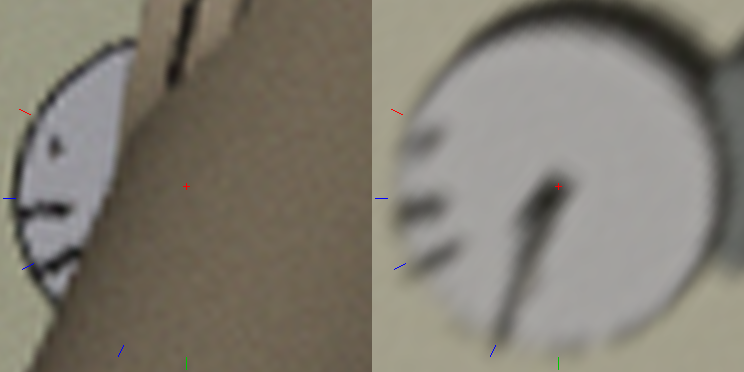

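View pics/w13.png

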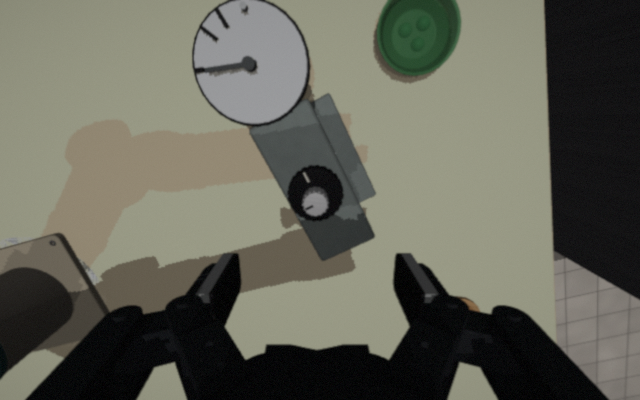

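```bash
python3 - <<'E'
from h import *
z=load('w13'); cv2.imwrite('pics/w13z.png',cv2.resize(z['im'][0:130,185:320],None,fx=5,fy=4.6,interpolation=cv2.INTER_CUBIC))
c=np.array([pw(z,u,v) for v in range(150,240) for u in range(270,360) if z['d'][v,u]>0])
near=np.hypot(c[:,0]-548,c[:,1]-96)<40
k=c[near&(c[:,2]>203)]; print(len(k),k.mean(0),cv2.minEnclosingCircle(k[:,:2].astype(np.float32)))
show(['w13'],'n13w',155)
E
```

```text
506 [547.10107147  94.85974385 208.52693611] ((547.009033203125, 94.013671875), 11.614330291748047)
```

View pics/w13z.png

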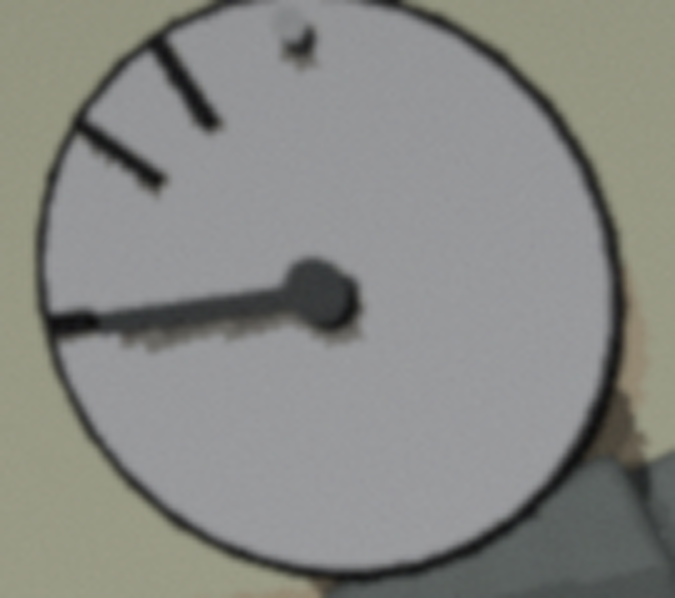

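View pics/n13w.png

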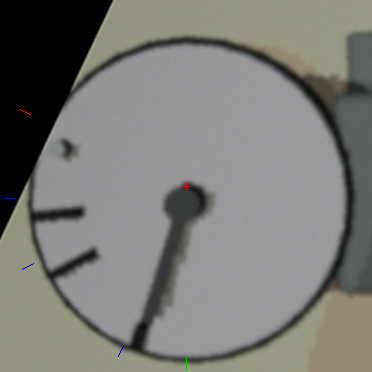

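```bash
python3 -m jog '[0.5,-1.7,0,-7,60, 0.5,-1.7,0,-14,60, 0.5,-1.7,0,-21,60, 0.5,-1.7,0,-28,60, 0.5,-1.7,0,-35,60, 0.5,-1.7,20,-42,60, 0.5,-1.7,40,-49,60, 0.5,-1.7,60,-56,60, 0.5,-1.7,80,-63,60, 0.5,-1.7,95,-70,60, 0.5,-1.7,105,-77,60, 0.5,-1.7,110,-80,60, 0.5,-1.7,110,-80,60, 0.5,-1.7,110,-80,60]' ; python3 c.py 14; python3 -c "
from h import *
snap('wrist','w14')"
```

```text
clock: 9.35
eef_pos: [546.0, 94.7, 366.7]
tool_rot: [-3.14, -0.003, 2.69]
force: [-0.6, 0.9, 0.0]
width: 60.0
(0.302, 49.0, 152.0) (0.256, 102.0, 159.0) [-0.3 -0.4 -0.2] 2.69 coarse 0.194 [-0.39  0.55  0.26  1.83 -0.19  0.78  1.08] 9.45
```

View pics/w14.png

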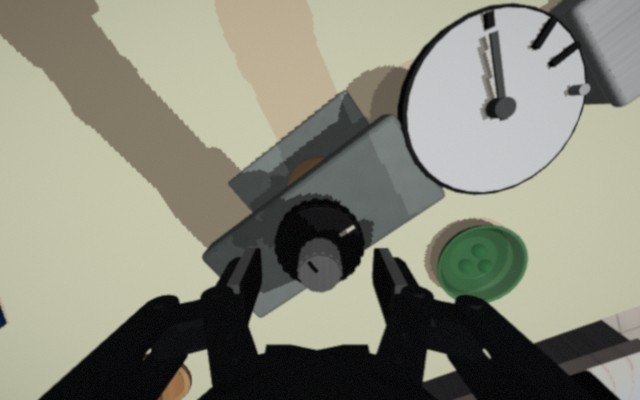

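```bash
python3 -c "
from h import *
z=load('w14')
c=np.array([pw(z,u,v) for v in range(230,300) for u in range(290,350) if z['d'][v,u]>0]);print(np.percentile(c[:,2],[80,90,95,98]).round(1)); k=c[c[:,2]>206];print(len(k),k.mean(0))"
python3 -m jog '[-1,0,4,0,60, -2,0.3,8,0,55, -2,0.3,8,0,50, -2,0.3,8,0,45, -2,0.3,8,0,40]' ; python3 -c "
from h import *
snap('wrist','w15')"
```

```text
[210.3 210.8 211.1 211.4]
1434 [547.10306352  94.77840057 210.14478301]
clock: 9.92
eef_pos: [548.4, 94.3, 360.2]
tool_rot: [-3.142, -0.0, 2.692]
force: [0.7, 0.5, -0.3]
width: 40.3
```

View pics/w15.png

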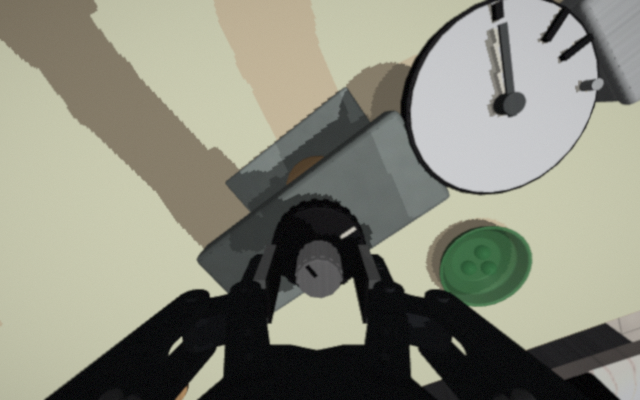

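```bash
python3 -m jog '[0,0,2,0,36, 0,0,2,0,30, 0,0,2,0,25, 0,0,2,0,20, 0,0,2,0,12, 0,0,2,0,10, 0,0,2,0,10]' ; python3 c.py 16; python3 -c "
from h import *
snap('wrist','w16')"
```

```text
clock: 10.55
eef_pos: [548.6, 94.8, 358.5]
tool_rot: [3.14, 0.0, 2.692]
force: [1.0, 3.3, 2.3]
width: 20.2
(0.308, 50.0, 152.0) (0.257, 92.0, 158.0) [0.6 2.8 2.5] 2.692 coarse 0.192 [-0.39  0.56  0.25  1.84 -0.2   0.76  1.09] 10.65
```

View pics/w16.png

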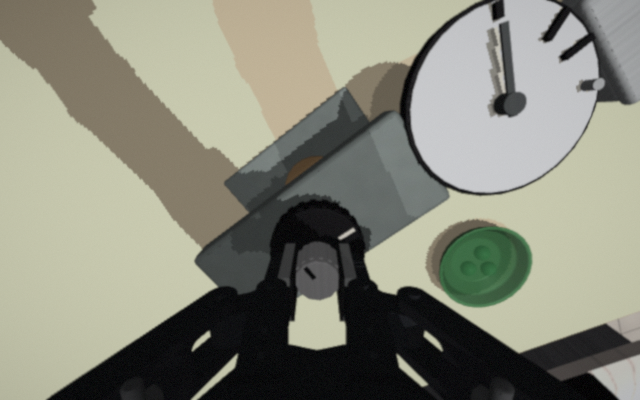

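```bash
python3 -m jog '[0,0,0,5,10, 0,0,0,10,10, 0,0,0,15,10, 0,0,0,20,10, 0,0,0,25,10, 0,0,0,30,10, 0,0,0,30,10]' ; python3 c.py 17
```

```text
clock: 11.28
eef_pos: [548.4, 94.4, 358.5]
tool_rot: [-3.141, -0.0, 2.165]
force: [-0.4, 3.3, 4.8]
width: 19.8
(0.641, 52.0, 152.0) (0.631, 102.0, 159.0) [-0.4  2.1  4.7] 2.169 coarse 0.715 [-0.49  0.58  0.41  1.84 -0.32  0.78  0.69] 11.3833
```

View pics/n17.png

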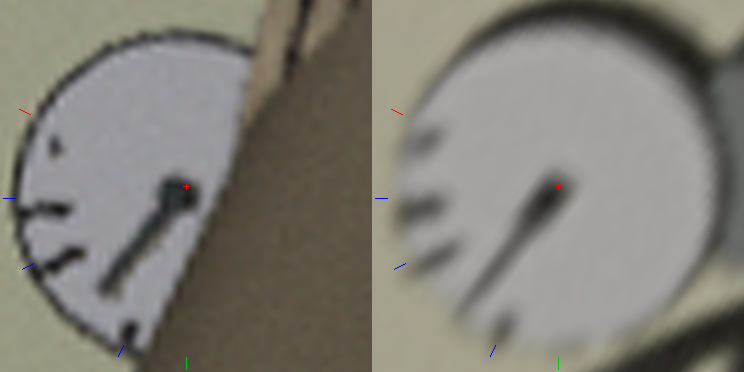

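```bash
python3 -m jog '[0,0,0,5,10, 0,0,0,10,10, 0,0,0,15,10, 0,0,0,20,10, 0,0,0,25,10, 0,0,0,30,10, 0,0,0,35,10, 0,0,0,38,10, 0,0,0,38,10]' ; python3 c.py 18
```

```text
clock: 12.13
eef_pos: [547.9, 94.2, 358.5]
tool_rot: [-3.14, -0.0, 1.503]
force: [-3.1, 2.0, 8.4]
width: 20.1
(1.048, 53.0, 116.0) (1.128, 91.0, 161.0) [-2.7  2.7  7. ] 1.506 coarse 1.378 [-0.6   0.62  0.6   1.84 -0.47  0.82  0.17] 12.2333
```

View pics/n18.png

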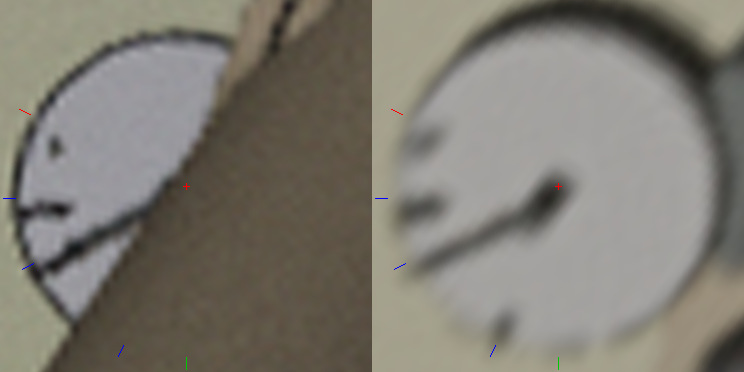

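```bash
python3 -m jog '[0,0,0,4,10, 0,0,0,8,10, 0,0,0,12,10, 0,0,0,16,10, 0,0,0,16,10]' ; python3 c.py 19
```

```text
clock: 12.65
eef_pos: [547.7, 94.2, 358.5]
tool_rot: [-3.139, 0.0, 1.224]
force: [-2.4, 2.6, 9.1]
width: 20.2
(1.231, 56.0, 86.0) (1.273, 84.0, 161.0) [-3.6  2.1  7.8] 1.226 coarse 1.658 [-0.65  0.64  0.68  1.84 -0.53  0.84 -0.05] 12.75
```

View pics/n19.png

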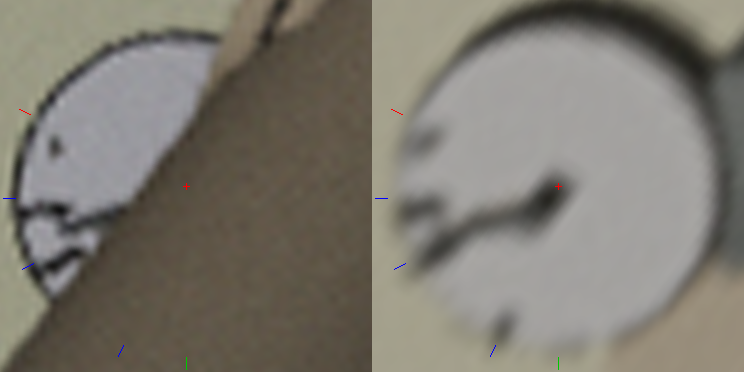

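```bash
python3 -m jog '[0,0,0,0,20, 0,0,0,0,30, 0,0,0,0,40, 0,0,0,0,55, 0,0,0,0,60, 0,0,-15,0,60, 0,0,-40,0,60, 0,0,-75,0,60, 0,0,-110,0,60, 0,0,-126,0,60, 0,0,-126,0,60, 0,0,-126,0,60]' ; python3 c.py 20; python3 -c "
from h import *
snap('wrist','w20'); z=load('w20');cv2.imwrite('pics/w20z.png',cv2.resize(z['im'][0:130,180:320],None,fx=5,fy=4.6,interpolation=cv2.INTER_CUBIC))"
```

```text
clock: 13.75
eef_pos: [548.5, 94.0, 484.7]
tool_rot: [3.14, -0.001, 1.226]
force: [-0.1, 0.4, -0.0]
width: 60.4
(1.398, 80.0, 95.0) (1.252, 77.0, 161.0) [-0.  -0.2 -0.6] 1.226 coarse 1.658 [-0.72  0.51  0.79  1.69 -0.4   1.11 -0.16] 13.85
```

View pics/w20.png

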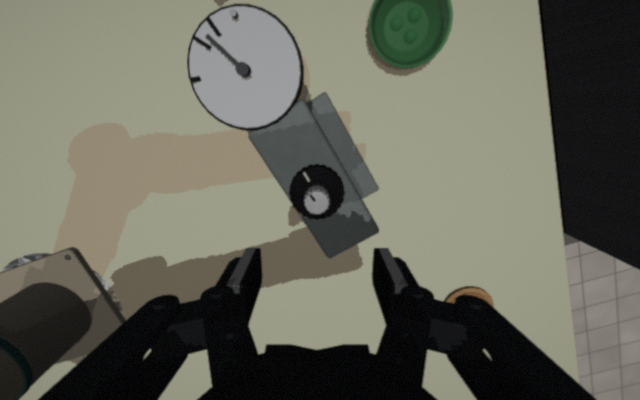

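View pics/w20z.png

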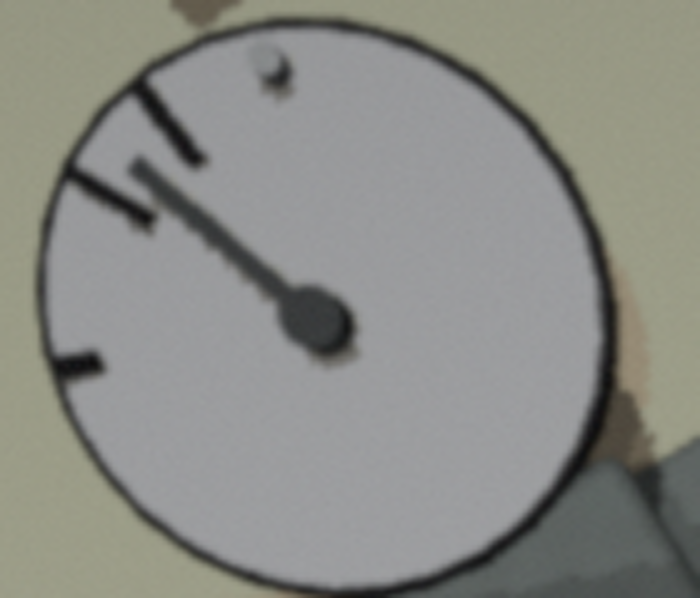

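```bash
python3 -c "
from h import *
snap('scene','s21'); print(needle_s('s21')); print(finish_job())"
```

```text
(1.253, 78.0, 161.0)
the job is handed in; nothing more can be done
None
```

The job is done and handed in: the needle stands between the two long marks, and the gripper is open and well clear above the press. It took about 14 of the 61 s.

- **Outer ring:** I turned it clockwise about 1.55 rad. After I let go, the needle stood beside the short mark. The three cameras read 0.32 (top), 0.34 (scene) and 0.38 (wrist), against the mark at 0.375. The needle rose about 0.08 rad as I released the ring.
- **Inner knob:** I turned it clockwise about 1.47 rad. The needle read about 1.25–1.3 afterwards, and the same in two scene pictures before handing in. The highest reading at any check was about 1.3, well short of the end post at 2.0.
- **Failed check:** the arm blocked the top camera at the end, so its last reading of 1.40 is not valid. The final reading rests on the scene and wrist cameras.
- **Ring and other things:** the ring's white mark showed no movement while I turned the inner knob. I touched none of the other things on the stand. The force readings at the end of each move stayed around 12 N or less.

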